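# Draw the burner ring out from behind the splash guard

## Task

A brass burner ring of the hob has fallen behind the fixed glass splash guard, where no hand fits. Take the hooked rod from its stand, drop the hook's tip into the ring and draw it out under the glass, over the low sill, until it lies flat on the open worktop with its middle at least 5 cm in front of the glass; then hang the rod back home in the stand's fork. The rod telescopes and nobody knows how far it is drawn out, so feel for the worktop with the tip: touch worktop, glass and sill only lightly with the rod, keep the gripper and arm off the guard and the ring, and do not disturb the jars.

Things in the scene. Friction and masses are not known exactly. Their poses are not given: they have to be found in the camera images.
- hook_rod: hooked steel rod hanging upright in the stand; origin on its axis at the collar's underside, z up, x the way its foot points. Collar 16 mm radius, 6 mm high; above it the wooden handle, below it a tube (6 mm radius, its end 7 mm) to -60 mm. From the tube comes a 7 mm thick stem that telescopes, held by stiff friction (stays put below 50 N); 0.16 kg in all
- rod_grip (a point): middle of the square wooden handle, 50 mm above the rod's origin; handle 20 x 20 mm, faces square to the rod's x and y, from 6 to 96 mm above the origin, end cap to 100 mm
- tip_pushed_in (a point): where the tip's end would be with the stem fully in: 58 mm along x, 165 mm below the rod's origin. The real end is 0 to 60 mm lower: how far the stem is drawn out changes each time and is not measured; feel it on the worktop. A 7 mm wire foot runs from the stem 58 mm along x, then the tip turns down, its rounded end 20 mm below the foot's underside
- tool_stand: fixed steel stand; origin on the worktop under the seat; base 116 mm across, 12 mm high; a post (6 mm radius) 38 mm toward its -y carries a 4 mm thick forked plate. The fork's slot is 20 mm wide and open toward the stand's +y: prongs end 23 mm from the seat toward +y, closed end 10 mm toward -y. The rod's tube hangs in the slot, its collar on the prongs; lift it 10 mm and take it out along +y
- stand_seat (a point): the middle of the seat at the top face of the fork, 245 mm above the worktop; the origin of the hung rod lies here (axes as tool_stand)
- splash_guard: fixed glass guard; origin on the worktop under the middle of the pane; x points through the pane away from the robot, y along it. Pane with edge profiles 9 mm thick, 310 mm long, from 60 to 133 mm above the worktop, between posts (7 mm radius, 136 mm high, foot plates 52 x 26 x 5 mm) at y = -166 and +166 mm. The row of jars stands 73 mm or more behind the pane's middle
- guard_gap (a point): middle of the pane's lower edge, 60 mm above the worktop; the gap below is open. On the worktop under the pane a low fixed sill runs from post to post, 3 mm high, its flat top 10 mm wide, flanks sloping at 20 degrees, 26 mm wide over all; the ring must ride over it and the hook's tip must clear it
- burner_ring: brass ring lying flat on the worktop behind the guard; outer diameter 46 mm, bore 28 mm, 9 mm high; origin at the centre of its underside, z along its axis; 0.06 to 0.11 kg
- spice_a: glass spice jar with a green lid, 46 mm across, 106 mm high, loose, in the row behind the guard; origin under its centre
- spice_b: glass spice jar with a dark lid, 44 mm across, 105 mm high, loose, in the row behind the guard; origin under its centre
- shaker: clear shaker with a green cap, 44 mm across, 120 mm high, loose, in the row behind the guard; origin under its centre
- pot_lid_red: small pot with a red lid, 47 mm across, 83 mm high, loose, in the row behind the guard; origin under its centre
Things that resemble listed ones, but are neither listed nor needed, are in the scene too. Several things have the shape of the burner_ring; the one meant has the colours described above.

How it is judged:
By the outcome, as a careful person would: the job done as asked, in the order asked, and still so for the second after the job is handed in, with the robot touching nothing.
It also fails if it takes over 58 s, if anything falls off the work surface, if the arm or the gripper's body presses on something with over 40 N, if the wrist force passes 120 N, or if a joint passes its speed limit or range.

## Robot

A 7-joint arm with a two-finger parallel gripper is mounted at the origin on a cart in front of the work surface, level with it; the furniture and walls round the work are solid. World frame = base frame: x ahead of the robot, y to its left, z up, the work surface at z = 0. Lengths are in m, angles in rad, forces in N, time in s.
With the tool pointing down it reaches from about 0.4 to 0.875 m from the base axis. Payload 19.3 kg.
Tool frame: the origin (TCP) lies between the finger pads; the fingertips stand 22 mm ahead of it and the grasp point (between the pads) lies 3 mm ahead of it (env.tcp_to_tips is the distance from the TCP to the fingertips, in m); z points along the fingers, y is the line along which they close (so a half turn about z gives the same grasp; the last joint's range is limited). The gripper opens to 85 mm and grips with 20 to 120 N. Pads are 22 mm wide; open, the fingers measure 114 mm over their backs; the gripper's body (76 mm by 85 mm) begins 54 mm behind the grasp point. The pads swing forward as they close: fully open they stand 13 mm farther back than shut.
Start: joints at [-1.275, 0.521, -0.036, 1.599, 0.021, 1.021, -0.113], TCP at [0.224, 0.584, 0.253] pointing down, gripper open.
Joint ranges: [-2.91, 2.91], [-0.3, 2.13], [-1.5, 1.42], [0.17, 2.43], [-1.26, 4.41], [0.16, 1.93], [-2.52, 2.52]. Speed limits (rad/s): [1.89, 1.89, 2.39, 2.39, 3.01, 3.01, 3.01].

## Interface

Orientations are given as a rotation vector (axis times angle).
In Python, from workcell import env gives the robot as it stands. The module is installed in compiled form; this text tells all that it offers.
- The arm moves only by the shell command python3 -m handwheel 'ROWS' [FORCE]. ROWS is JSON, a list that holds one entry, the list of rows, each a list of 7 numbers: the closure, from 0 (fully open) to 1 (shut), then the shift along the tool's x, y, z scaled (see below), then the turn, a rotation vector about the tool's x, y, z scaled (see below). A call has exactly 5 rows; each row is the pose to reach, as a shift and turn from the pose commanded when the call began, along the tool's axes at that moment, turning the shorter way round; what a row does not reach only later rows make up. The controller multiplies each number of a shift by 0.3 m and each number of a turn by 360 degrees. A row lasts 1/12 s, in which the tool goes at most 41.7 mm and 7.16 degrees, less where a joint would pass 70% of its speed; a pose out of reach is approached as far as the arm can. A call with a number of a shift or a turn outside -1 to 1 is refused whole. A call with a gripper value outside its range is refused whole. The fingers move at their own pace and stop on an object; FORCE is the grip in N (left out, the last holds). Time passes only in rows, so rows that repeat a pose let the fingers close, or fill a call up. It gives the time, the measured TCP pose, the force, the opening and the grip force at its end, in the units of the state.
- env.sense(): the state, without advancing time (a new reading comes with each control period).
- env.snapshot(name): name is "side" or "top" or "wrist"; returns (picture, depth): 420x560x3 uint8, red, green, blue; 420x560 float32, m along the optical axis (not along the pixel's ray), 0 where there is no reading.
- env.get_calibration(name): a dict with "mtx" (3x3 intrinsics, pixels), "rvec" (rotation vector, rad) and "tvec" (3), from world to camera coordinates, as OpenCV has them; the wrist camera has in their place "mount" (4x4, takes a point from camera to tool coordinates, whose origin is the TCP and whose axes are the flange's). Camera axes: x right, y down, z forward; pixel columns grow to the right and rows downward; lengths in m; the calibration is good to about 2 mm. A picture is of the moment at which its call begins: read the wrist's pose just before it. get_calibration takes no time and is no camera call.
- env.sign_off(): hands the job in; it is judged then, once.
The state is a dict: "clock": time; "joint_pos": joint angles; "joint_vel": joint speeds; "joint_efforts": joint torques, N m; "tcp_pos": TCP position; "tcp_rot": TCP orientation; "force": force on the tool from outside, world axes, zero at the start; "ft_torque": the same for the moment, N m; "width": opening from 0.0 (shut) to 1.0 (fully open); "grip_force": force on a finger pad.
Only numpy, scipy, OpenCV 4.12 (cv2) and the standard library are available. Lean on these libraries where they do the work, as an engineer would, in place of code of your own. Each camera call takes 0.05 s, during which the arm holds its last target. There are 200 camera calls.

## Working session

There is one attempt and no reset: what is moved stays moved. The work goes in short steps, Python scripts to look and compute and a shell command to move; the robot and the scene stay as the last step left them, time stands still between calls to the robot, and variables do not carry over. Pictures are saved under pics/ and viewed, at most 11 in all, crops included, and the job is handed in when it is done.

```bash
mkdir -p pics
cat > h.py <<'E'
import numpy as np,cv2
from workcell import env
from scipy.spatial.transform import Rotation as R
def cam(n,s=None):
    c=env.get_calibration(n);K=np.array(c["mtx"],float)
    if n=="wrist":
        M=np.array(c["mount"]);s=s or env.sense()
        T=np.eye(4);T[:3,:3]=R.from_rotvec(s["tcp_rot"]).as_matrix();T[:3,3]=s["tcp_pos"];T=T@M
    else:
        T=np.eye(4);T[:3,:3]=R.from_rotvec(np.ravel(c["rvec"])).as_matrix();T[:3,3]=np.ravel(c["tvec"]);T=np.linalg.inv(T)
    return K,T
def ray(K,T,u,v,z):
    d=T[:3,:3]@np.linalg.inv(K)@np.array([u,v,1.]);o=T[:3,3]
    return o+d*(z-o[2])/d[2]
def pt(K,T,u,v,dep):
    return T[:3,:3]@(np.linalg.inv(K)@np.array([u,v,1.])*dep)+T[:3,3]
def proj(K,T,p):
    q=K@(T[:3,:3].T@(np.array(p)-T[:3,3]));return q[:2]/q[2]
E
python3 - <<'E'
from h import *
for n in("top","side"):
    K,T=cam(n);p,d=env.snapshot(n);cv2.imwrite(f"pics/{n}0.png",p[:,:,::-1]);np.save(n+"0.npy",d)
    print(n,T[:3,3],T[:3,2],K[0,0])
s=env.sense();print({k:np.round(v,3) for k,v in s.items()});print(R.from_rotvec(s["tcp_rot"]).as_matrix().round(3))
print(env.tcp_to_tips)
E
```

```text
top [ 0.39172477 -0.09679719  1.17636861] [ 0.16126667  0.0123022  -0.98683419] 410.9068648448114
side [0.48999303 0.60621309 0.77035503] [ 0.07445318 -0.75049268 -0.6566715 ] 386.44820547109833
{'clock': np.float64(0.1), 'joint_pos': array([-1.275,  0.522, -0.036,  1.6  ,  0.021,  1.021, -0.113]), 'joint_vel': array([-0.001, -0.002,  0.002, -0.002,  0.001,  0.   ,  0.   ]), 'joint_efforts': array([ 3.0000e-03, -9.2849e+01,  1.9840e+00, -3.7053e+01,  1.8000e-02,
        5.0000e-03,  0.0000e+00]), 'tcp_pos': array([0.224, 0.583, 0.253]), 'tcp_rot': array([-5.710e-01, -3.089e+00,  2.000e-03]), 'force': array([ 0.461,  0.783, -0.411]), 'ft_torque': array([-0.076,  0.027,  0.022]), 'grip_force': np.float64(0.0), 'width': np.float64(1.001)}
[[-0.934  0.358 -0.   ]
 [ 0.358  0.934 -0.001]
 [-0.    -0.001 -1.   ]]
0.022
```

View pics/top0.png

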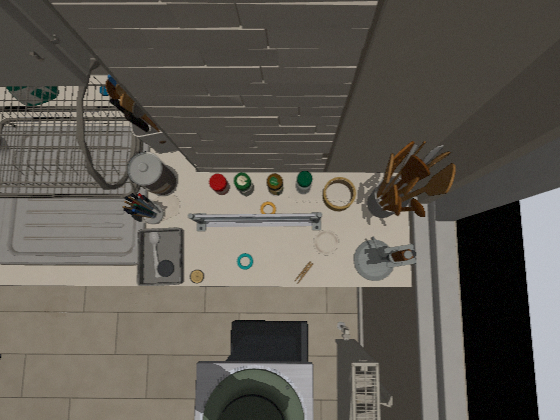

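View pics/side0.png

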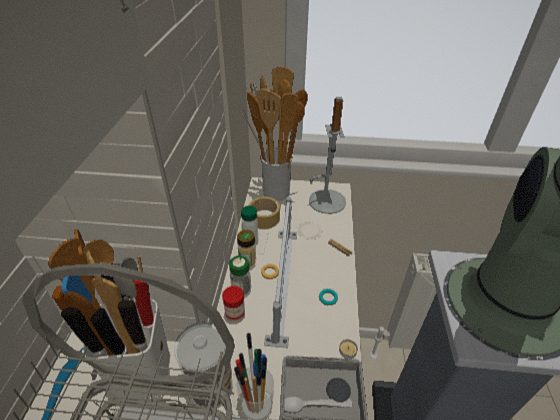

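Run:
```python
from h import *
t=cv2.imread("pics/top0.png");s=cv2.imread("pics/side0.png")
a=cv2.resize(t[170:290,180:420],None,fx=3.2,fy=3.2,interpolation=cv2.INTER_CUBIC)[:,:790]
b=cv2.resize(s[85:225,270:370],None,fx=4,fy=4,interpolation=cv2.INTER_CUBIC)
cv2.imwrite("pics/a1.png",a);cv2.imwrite("pics/b1.png",b)
hs=cv2.cvtColor(t,cv2.COLOR_BGR2HSV)
K,T=cam("top")
for p in [(268,209)]: print(hs[203:216,262:276,0].tolist()[0:1])
for n,u,v,z in[("ringbrass",268,209,.009),("teal",245,261,.009),("pale",326,243,.009),("standbase",375,258,.012),("postL",203,224,0.0),("postR",316,224,.0),("glass l",196,217,.135),("glass r",317,215,.135)]:
    print(n,ray(K,T,u,v,z).round(3))
d=np.load("top0.npy")
for u,v in[(268,203),(402,257),(410,255),(375,258),(396,257),(388,252),(219,181),(243,181),(275,181),(305,180)]: print(u,v,d[v,u],pt(K,T,u,v,d[v,u]).round(3))
```

```text
[[18, 18, 18, 18, 18, 19, 19, 18, 18, 19, 19, 17, 17, 19]]
ringbrass [ 0.572 -0.034  0.009]
teal [0.424 0.03  0.009]
pale [ 0.475 -0.199  0.009]
standbase [ 0.433 -0.335  0.012]
postL [0.53  0.154 0.   ]
postR [ 0.53  -0.172  0.   ]
glass l [0.532 0.144 0.135]
glass r [ 0.537 -0.166  0.135]
268 203 1.1807305 [ 0.589 -0.034  0.013]
402 257 0.8342439 [ 0.424 -0.324  0.333]
410 255 0.82223195 [ 0.427 -0.337  0.346]
375 258 1.151259 [ 0.433 -0.335  0.014]
396 257 0.8751996 [ 0.425 -0.323  0.292]
388 252 0.9254394 [ 0.438 -0.318  0.243]
219 181 1.1234056 [0.638 0.097 0.081]
243 181 1.1000469 [0.634 0.029 0.103]
275 181 1.0969142 [ 0.633 -0.057  0.105]
305 180 1.0819902 [ 0.633 -0.136  0.119]
```

View pics/a1.png

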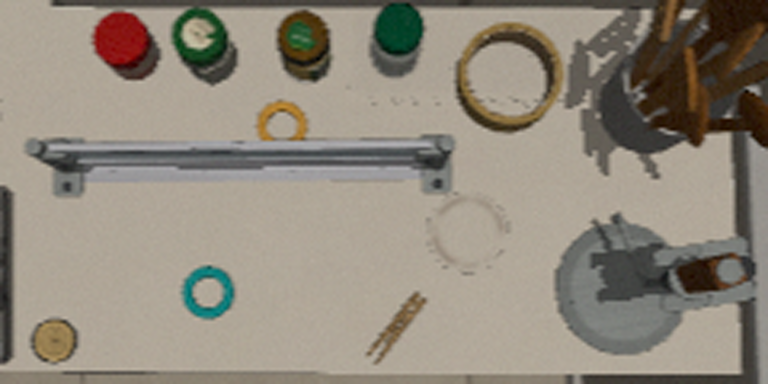

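View pics/b1.png

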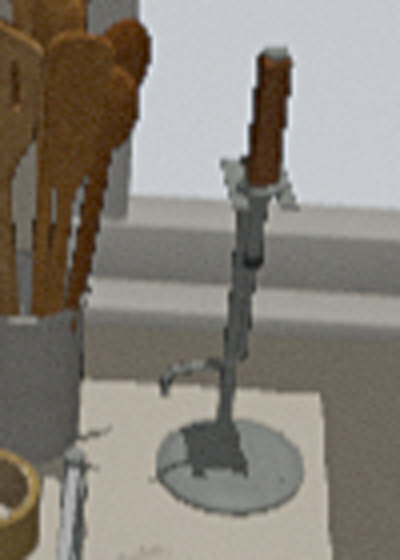

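```bash
cat > go.py <<'E'
# usage: go.py "x y z yaw_deg" ... : yaw = world angle of tool y ; prints scaled shift+turn for each leg, from pose now
import sys
from h import *
s=env.sense();p=np.array(s["tcp_pos"]);Q=R.from_rotvec(s["tcp_rot"]).as_matrix()
def ori(a):
    a=np.radians(a);y=np.array([np.cos(a),np.sin(a),0]);z=np.array([0,0,-1.]);return np.c_[np.cross(y,z),y,z]
print("now",p.round(4),"yaw",np.degrees(np.arctan2(Q[1,1],Q[0,1])).round(2),"tilt",Q[:2,2].round(4),"F",np.round(s["force"],2),"t",round(float(s["clock"]),2),"w",round(float(s["width"]),3),"g",round(float(s["grip_force"]),1))
for a in sys.argv[1:]:
    v=list(map(float,a.split()));q=np.array(v[:3]);O=ori(v[3])
    d=Q.T@(q-p);r=R.from_matrix(Q.T@O).as_rotvec()
    print(a,"->",(d/.3).round(4),(np.degrees(r)/360).round(4),"mm",round(1000*np.linalg.norm(q-p)))
    p,Q=q,O
E
python3 go.py "0.34 0.45 0.36 45" "0.45 0.26 0.42 15" "0.46 0.06 0.42 0" "0.44 -0.09 0.42 0"
python3 -c "
from h import *
c=env.get_calibration('wrist');print(np.array(c['mount']).round(3),np.array(c['mtx']).round(1))"
```

```text
now [0.2235 0.5834 0.2528] yaw 69.04 tilt [-0.0003 -0.001 ] F [ 0.46  0.78 -0.41] t 0.1 w 1.001 g 0.0
0.34 0.45 0.36 45 -> [-0.5217 -0.2766 -0.357 ] [-0.0002  0.      0.0668] mm 207
0.45 0.26 0.42 15 -> [-0.7071 -0.1886 -0.2   ] [0.     0.     0.0833] mm 228
0.46 0.06 0.42 0 -> [-0.6526 -0.1403  0.    ] [0.     0.     0.0417] mm 200
0.44 -0.09 0.42 0 -> [-0.5    -0.0667  0.    ] [0. 0. 0.] mm 151
[[-0.001 -0.963 -0.269  0.069]
 [ 1.    -0.001 -0.    -0.001]
 [ 0.    -0.269  0.963 -0.121]
 [ 0.     0.     0.     1.   ]] [[351.6   0.  279.3]
 [  0.  351.6 216.1]
 [  0.    0.    1. ]]
```

```bash
python3 -m handwheel '[[[0,-0.1,-0.055,-0.071,0,0,0.013],[0,-0.208,-0.11,-0.142,0,0,0.0267],[0,-0.312,-0.166,-0.214,0,0,0.04],[0,-0.417,-0.221,-0.285,0,0,0.053],[0,-0.522,-0.277,-0.357,0,0,0.067]]]' 
python3 -m handwheel '[[[0,-0.141,-0.038,-0.04,0,0,0.0167],[0,-0.283,-0.075,-0.08,0,0,0.033],[0,-0.424,-0.113,-0.12,0,0,0.05],[0,-0.566,-0.151,-0.16,0,0,0.067],[0,-0.707,-0.189,-0.2,0,0,0.083]]]'
python3 -m handwheel '[[[0,-0.13,-0.028,0,0,0,0.008],[0,-0.26,-0.056,0,0,0,0.017],[0,-0.39,-0.084,0,0,0,0.025],[0,-0.52,-0.112,0,0,0,0.033],[0,-0.653,-0.14,0,0,0,0.042]]]'
python3 go.py "0.47 0.0 0.40 0"
```

```text
clock: 0.52
tcp_pos: [0.3408, 0.4484, 0.3611]
tcp_rot: [-1.21, -2.899, 0.001]
force: [-0.0, 0.9, -0.3]
width: 0.998
grip_force: 0.0
clock: 0.93
tcp_pos: [0.4408, 0.274, 0.4158]
tcp_rot: [-1.918, -2.488, 0.0]
force: [1.3, 0.9, 0.6]
width: 1.0
grip_force: 0.0
clock: 1.35
tcp_pos: [0.4501, 0.0741, 0.4152]
tcp_rot: [-2.225, -2.217, -0.0]
force: [1.0, 0.1, -0.2]
width: 0.999
grip_force: 0.0
now [0.4501 0.0741 0.4152] yaw -0.2 tilt [-0.0002  0.0003] F [ 0.96  0.12 -0.25] t 1.35 w 0.999 g 0.0
0.47 0.0 0.40 0 -> [-0.2467  0.0671  0.0505] [-0.     -0.0001 -0.0006] mm 78
```

```bash
python3 -m handwheel '[[[0,-0.08,0.02,0,0,0,0],[0,-0.16,0.05,0,0,0,0],[0,-0.2,0.07,0,0,0,0],[0,-0.2,0.07,0,0,0,0],[0,-0.2,0.07,0,0,0,0]]]' | head -2
python3 - <<'E'
from h import *
K,T=cam("wrist");p,d=env.snapshot("wrist");cv2.imwrite("pics/w1.png",p[:,:,::-1]);np.savez("w1.npz",K=K,T=T,d=d)
hs=cv2.cvtColor(p,cv2.COLOR_RGB2HSV);m=cv2.inRange(hs,(12,120,120),(28,255,255))
n,l,st,c=cv2.connectedComponentsWithStats(m)
for i in range(1,n):
    if st[i,4]>60: print(st[i],c[i].round(1),ray(K,T,*c[i],.009).round(4))
E
python3 go.py "0.42 -0.2 0.45 0"
```

```text
clock: 1.77
tcp_pos: [0.4715, 0.0156, 0.415]
[341 182  20  28 230] [351.7 195.7] [ 0.5804 -0.0321  0.009 ]
now [0.4713 0.0163 0.415 ] yaw -0.08 tilt [-0.0006 -0.    ] F [ 0.28  0.44 -0.22] t 1.82 w 1.0 g 0.0
0.42 -0.2 0.45 0 -> [-0.7213 -0.1702 -0.1165] [-0.0001  0.     -0.0002] mm 225
```

View pics/w1.png

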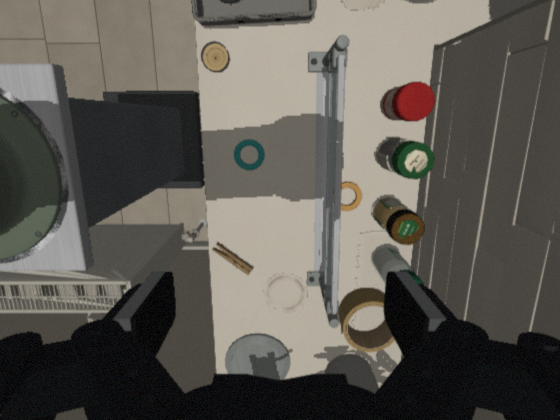

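```bash
python3 - <<'E'
from h import *
f=np.load("w1.npz");K,T,d=f["K"],f["T"],f["d"]
print("ring",ray(K,T,346.8,195.5,.009))
a=ray(K,T,342,43,.136);b=ray(K,T,333.5,322,.136);print("posts",a,b,"mid",(a+b)/2,"len",np.linalg.norm(a-b),"yaw",np.degrees(np.arctan2(-(a-b)[0],(a-b)[1])))
for u,v in[(340,90),(338,140),(335,240),(333,290)]: print(ray(K,T,u,v,.133),d[v,u])
print("plates",ray(K,T,319,61,.005),ray(K,T,315,279,.005))
print("sill L,R",[ray(K,T,u,v,.0).round(4) for u,v in((317,120),(317,200),(316,240))])
K,T=cam("top");p=cv2.imread("pics/top0.png");m=cv2.inRange(cv2.cvtColor(p,cv2.COLOR_BGR2HSV),(12,120,120),(28,255,255))
n,l,st,c=cv2.connectedComponentsWithStats(m)
i=l[203,268];print(st[i]);x,y,w,h=st[i][:4];print("ring top",ray(K,T,x+(w-1)/2,y+(w-1)/2,.009))
K,T=cam("side");p=cv2.imread("pics/side0.png");m=cv2.inRange(cv2.cvtColor(p,cv2.COLOR_BGR2HSV),(12,120,100),(28,255,255))[255:285,250:290]
x,y,w,h=cv2.boundingRect(m);print(x+250,y+255,w,h,"ring side",ray(K,T,x+250+(w-1)/2,y+255+(h-1)/2,.0045))
E
python3 -m handwheel '[[[0,-0.14,-0.03,-0.01,0,0,0],[0,-0.28,-0.07,-0.02,0,0,0],[0,-0.42,-0.10,-0.03,0,0,0],[0,-0.5,-0.14,-0.04,0,0,0],[0,-0.5,-0.14,-0.04,0,0,0]]]' | head -2
python3 - <<'E'
from h import *
K,T=cam("wrist");p,d=env.snapshot("wrist");cv2.imwrite("pics/w2.png",p[:,:,::-1]);np.savez("w2.npz",K=K,T=T,d=d)
E
```

```text
ring [ 0.57294566 -0.03181507  0.009     ]
posts [0.53560345 0.1577371  0.136     ] [ 0.53907207 -0.17077449  0.136     ] mid [ 0.53733776 -0.00651869  0.136     ] len 0.32852990223640693 yaw 0.6049409612116589
[0.53596633 0.11188947 0.133     ] 0.3787305
[0.53596759 0.05893014 0.133     ] 0.39387512
[ 0.53718345 -0.0598689   0.133     ] 0.4249114
[ 0.53723627 -0.12679168  0.133     ] 0.44436193
plates [0.52578498 0.1593388  0.005     ] [ 0.52794021 -0.17334033  0.005     ]
sill L,R [array([0.5255, 0.0798, 0.    ]), array([ 0.5285, -0.0408,  0.    ]), array([ 0.5285, -0.107 ,  0.    ])]
[261 202  15  12  77]
ring top [ 0.57226195 -0.03355983  0.009     ]
252 255 27 24 ring side [ 0.58928258 -0.04770778  0.0045    ]
clock: 2.23
tcp_pos: [0.4271, -0.1386, 0.4281]
```

View pics/w2.png

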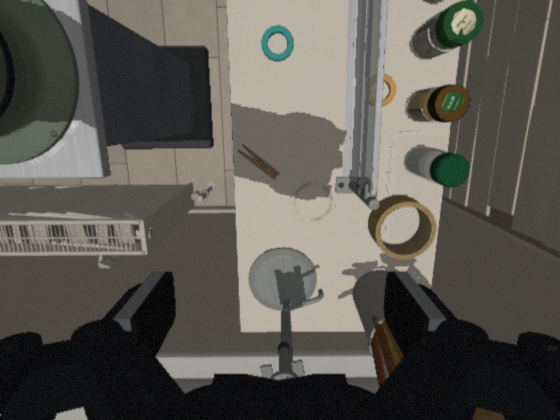

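Run:
```python
from h import *
f=np.load("w2.npz");K,T,d=f["K"],f["T"],f["d"]
print("cam",T[:3,3].round(3))
for u,v in[(282,279),(321,293),(315,297),(308,298),(300,301),(295,301),(289,303),(288,320),(286,340),(285,350),(267,371),(299,368),(284,376)]:
    w=d[v-1:v+2,u-1:u+2].ravel();w=w[w>0].min() if (w>0).any() else 0;print(u,v,w,pt(K,T,u,v,w).round(4))
p=cv2.imread("pics/w2.png");K2=1
g=cv2.cvtColor(p,cv2.COLOR_BGR2HSV)
# base disc edges
print("base L R T",ray(K,T,248.5,279,.012).round(4),ray(K,T,317,279,.012).round(4),ray(K,T,282,247.5,.012).round(4))
c=cv2.resize(p[235:380,230:350],None,fx=4,fy=4,interpolation=cv2.INTER_CUBIC)
cv2.imwrite("pics/c2.png",c)
```

```text
cam [ 0.426 -0.071  0.549]
282 279 0.5847755 [ 0.429  -0.3294  0.0142]
321 293 0.4970545 [ 0.4835 -0.3101  0.0998]
315 297 0.49231303 [ 0.4745 -0.3132  0.1056]
308 298 0.59971464 [ 0.4731 -0.3675  0.0092]
300 301 0.49737772 [ 0.4538 -0.3209  0.1025]
295 301 0.596305 [ 0.4507 -0.3706  0.0137]
289 303 0.58167 [ 0.4402 -0.3663  0.0277]
288 320 0.53216934 [ 0.4373 -0.366   0.079 ]
286 340 0.4275344 [ 0.4325 -0.3314  0.178 ]
285 350 0.40351218 [ 0.4309 -0.3278  0.2019]
267 371 0.35797626 [ 0.4119 -0.3192  0.2469]
299 368 0.35813567 [ 0.4445 -0.3167  0.2459]
284 376 0.35242742 [ 0.4291 -0.3204  0.2529]
base L R T [ 0.373  -0.3299  0.012 ] [ 0.4874 -0.3309  0.012 ] [ 0.4293 -0.2744  0.012 ]
```

View pics/c2.png

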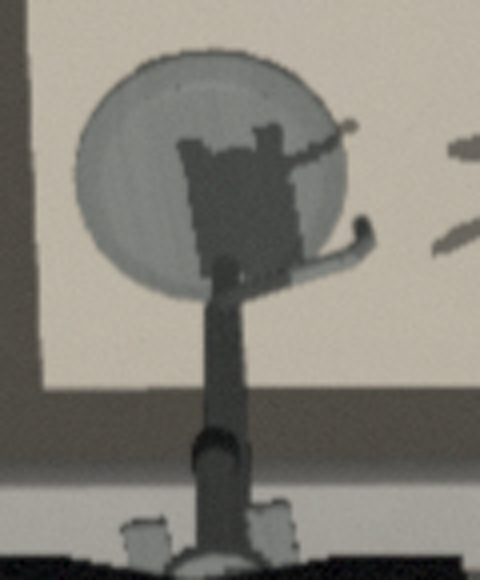

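```bash
python3 - <<'E'
from h import *
f=np.load("w2.npz");K,T,d=f["K"],f["T"],f["d"]
P=[ray(K,T,230+u/4,235+v/4,.245) for u,v in((123,527),(165,518),(248,507),(288,502))]
print(np.round(P,4)); v=P[3]-P[0];print(np.degrees(np.arctan2(v[1],v[0])), np.round((P[1]+P[2])/2,4))
# rod handle in top view by colour
K,T=cam("top");p=cv2.imread("pics/top0.png");dd=np.load("top0.npy")
r=p[240:275,375:425];dr=dd[240:275,375:425]
V,U=np.where(dr>0);Q=np.array([pt(K,T,u+375,v+240,dr[v,u]) for v,u in zip(V,U)])
for lo,hi in((.335,.36),(.24,.252),(.09,.125)):
    m=(Q[:,2]>lo)&(Q[:,2]<hi);print(lo,m.sum(),Q[m].mean(0).round(4),Q[m].min(0).round(4),Q[m].max(0).round(4))
m=(Q[:,2]>.24)&(Q[:,2]<.252);print(Q[m][:,:2].round(3).tolist()[::6])
E
python3 go.py "0.43 -0.25 0.47 0"
```

```text
[[ 0.4055 -0.3156  0.245 ]
 [ 0.4163 -0.313   0.245 ]
 [ 0.4374 -0.3099  0.245 ]
 [ 0.4475 -0.3085  0.245 ]]
9.59253466424098 [ 0.4268 -0.3114  0.245 ]
0.335 98 [ 0.4287 -0.3306  0.342 ] [ 0.4176 -0.3434  0.335 ] [ 0.4396 -0.3212  0.3473]
0.24 351 [ 0.4308 -0.3435  0.2451] [ 0.4048 -0.3779  0.2407] [ 0.4564 -0.3066  0.2519]
0.09 49 [ 0.45   -0.3241  0.1054] [ 0.427  -0.3327  0.1005] [ 0.4763 -0.3172  0.1202]
[[0.456, -0.366], [0.454, -0.356], [0.454, -0.37], [0.452, -0.345], [0.452, -0.358], [0.452, -0.373], [0.45, -0.334], [0.449, -0.346], [0.449, -0.36], [0.447, -0.308], [0.447, -0.322], [0.447, -0.336], [0.447, -0.349], [0.447, -0.363], [0.445, -0.307], [0.445, -0.319], [0.445, -0.333], [0.445, -0.347], [0.445, -0.369], [0.443, -0.317], [0.442, -0.329], [0.443, -0.366], [0.441, -0.314], [0.44, -0.325], [0.441, -0.373], [0.438, -0.318], [0.438, -0.369], [0.436, -0.311], [0.436, -0.377], [0.431, -0.317], [0.431, -0.376], [0.427, -0.317], [0.425, -0.32], [0.423, -0.318], [0.423, -0.369], [0.42, -0.322], [0.42, -0.366], [0.418, -0.322], [0.418, -0.346], [0.418, -0.359], [0.418, -0.373], [0.416, -0.321], [0.416, -0.338], [0.416, -0.352], [0.416, -0.365], [0.414, -0.313], [0.414, -0.326], [0.414, -0.342], [0.414, -0.355], [0.414, -0.368], [0.412, -0.315], [0.412, -0.327], [0.412, -0.341], [0.412, -0.354], [0.409, -0.318], [0.409, -0.332], [0.409, -0.345], [0.407, -0.323], [0.405, -0.314]]
now [ 0.4283 -0.1357  0.4277] yaw -0.27 tilt [0.001  0.0004] F [ 0.1   0.05 -0.25] t 2.28 w 1.005 g 0.0
0.43 -0.25 0.47 0 -> [-0.3808  0.0075 -0.1411] [ 0.0002 -0.0001 -0.0007] mm 122
```

```bash
python3 -m handwheel '[[[0,-0.13,0,-0.08,0,0,0],[0,-0.26,0,-0.16,0,0,0],[0,-0.39,0,-0.25,0,0,-0.01],[0,-0.5,0,-0.33,0,0,-0.02],[0,-0.63,0.01,-0.4,0,0,-0.028]]]' | head -2
python3 -m handwheel '[[[0,0,0,0,0,0,0],[0,0,0,0,0,0,0],[0,0,0,0,0,0,0],[0,0,0,0,0,0,0],[0,0,0,0,0,0,0]]]' | head -2
python3 - <<'E'
from h import *
K,T=cam("wrist");p,d=env.snapshot("wrist");cv2.imwrite("pics/w3.png",p[:,:,::-1]);np.savez("w3.npz",K=K,T=T,d=d)
print(T[:3,3].round(3))
c=proj(K,T,(.43,-.332,.345)).round().astype(int);print(c)
u,v=c;q=p[v-60:v+60,u-75:u+75,::-1];cv2.imwrite("pics/c3.png",cv2.resize(q,None,fx=5,fy=5,interpolation=cv2.INTER_CUBIC))
E
python3 go.py "0.43 -0.332 0.4 15"
```

```text
clock: 2.7
tcp_pos: [0.432, -0.309, 0.5409]
clock: 3.12
tcp_pos: [0.4319, -0.3078, 0.539]
[ 0.419 -0.241  0.66 ]
[274 220]
now [ 0.4317 -0.3081  0.5392] yaw 10.11 tilt [-0.      0.0007] F [-0.22 -0.83  0.22] t 3.17 w 1.001 g 0.0
0.43 -0.332 0.4 15 -> [-0.0778 -0.0197  0.4638] [ 0.     -0.0001 -0.0136] mm 141
```

View pics/c3.png

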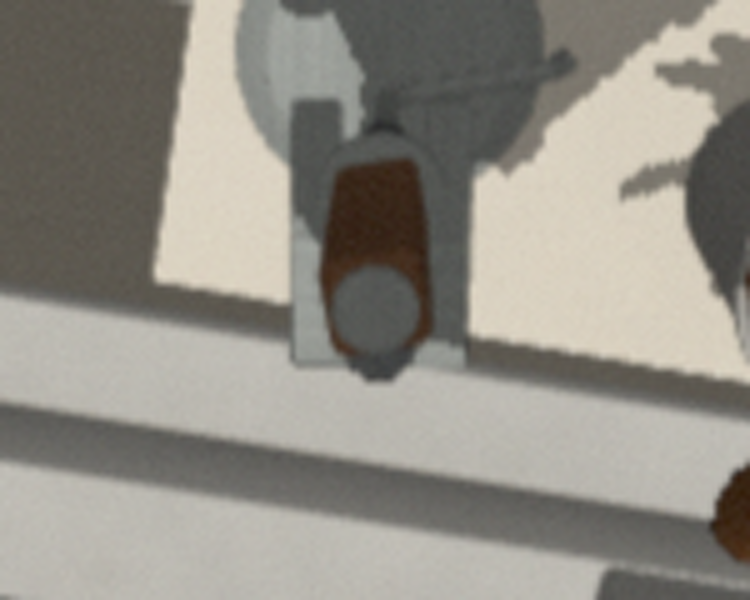

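```bash
python3 - <<'E'
from h import *
f=np.load("w3.npz");K,T,d=f["K"],f["T"],f["d"]
c=ray(K,T,274,221.6,.345);print("cap",c.round(4))
V,U=np.where(d>.2);D=d[V,U];C=np.linalg.inv(K)@np.c_[U,V,np.ones(len(U))].T*D;Q=(T[:3,:3]@C).T+T[:3,3]
a=np.radians(16);ex=np.array([np.cos(a),np.sin(a)]);ey=np.array([-ex[1],ex[0]])
r=(Q[:,:2]-c[:2]);x=r@ex;y=r@ey;m=(Q[:,2]>.25)&(Q[:,2]<.5)&(V<340)&(np.hypot(x,y)>.03)&(np.abs(y)<.1)
# exclude fingers
for lo in np.arange(.25,.46,.03):
    k=m&(Q[:,2]>lo)&(Q[:,2]<lo+.03)
    if k.sum(): i=np.where(k)[0][np.argmin(np.hypot(x[k],y[k]))];print(lo.round(2),k.sum(),"nearest rodframe",x[i].round(3),y[i].round(3),Q[i].round(3),"px",U[i],V[i])
E
python3 go.py "0.430 -0.333 0.40 16" "0.430 -0.333 0.302 16"
```

```text
cap [ 0.43  -0.334  0.345]
0.25 4070 nearest rodframe 0.001 -0.043 [ 0.443 -0.375  0.251] px 280 233
0.28 4852 nearest rodframe 0.082 -0.019 [ 0.514 -0.33   0.3  ] px 353 219
0.31 5933 nearest rodframe 0.083 -0.018 [ 0.515 -0.329  0.311] px 356 221
0.34 3122 nearest rodframe 0.072 -0.058 [ 0.515 -0.37   0.34 ] px 353 269
0.37 681 nearest rodframe 0.12 -0.037 [ 0.555 -0.336  0.37 ] px 413 256
now [ 0.4317 -0.3081  0.5392] yaw 10.11 tilt [-0.      0.0007] F [-0.22 -0.83  0.22] t 3.17 w 1.001 g 0.0
0.430 -0.333 0.40 16 -> [-0.0811 -0.0203  0.4638] [ 0.     -0.0001 -0.0164] mm 141
0.430 -0.333 0.302 16 -> [0.     0.     0.3267] [0. 0. 0.] mm 98
```

Clear with the gripper half closed; approach, then check before descending.

```bash
python3 -m handwheel '[[[0.5,-0.02,-0.005,0.1,0,0,-0.004],[0.5,-0.04,-0.01,0.2,0,0,-0.008],[0.5,-0.06,-0.015,0.3,0,0,-0.012],[0.5,-0.081,-0.02,0.4,0,0,-0.016],[0.5,-0.081,-0.02,0.463,0,0,-0.0164]]]' | head -2
python3 -m handwheel '[[[0.5,0,0,0,0,0,0],[0.5,0,0,0,0,0,0],[0.5,0,0,0,0,0,0],[0.5,0,0,0.0,0,0,0],[0.5,0,0,0.0,0,0,0]]]' | head -2
python3 go.py "0.430 -0.333 0.302 16"
```

```text
clock: 3.58
tcp_pos: [0.429, -0.3338, 0.3979]
clock: 4.0
tcp_pos: [0.4299, -0.3344, 0.4016]
now [ 0.4299 -0.3344  0.4016] yaw 15.92 tilt [ 0.0016 -0.0006] F [0.3  0.78 0.57] t 4.0 w 0.497 g 0.0
0.430 -0.333 0.302 16 -> [0.0048 0.001  0.3321] [ 0.0002  0.0002 -0.0002] mm 100
```

```bash
python3 -m handwheel '[[[0.5,0,0,0.07,0,0,0],[0.5,0,0,0.15,0,0,0],[0.5,0,0,0.23,0,0,0],[0.5,0,0,0.3,0,0,0],[0.5,0,0,0.33,0,0,0]]]' | head -4
python3 -m handwheel '[[[0.6,0,0,0,0,0,0],[0.75,0,0,0,0,0,0],[0.9,0,0,0,0,0,0],[1,0,0,0,0,0,0],[1,0,0,0,0,0,0]]]' 60
python3 -m handwheel '[[[1,0,0,0,0,0,0],[1,0,0,0,0,0,0],[1,0,0,0,0,0,0],[1,0,0,0,0,0,0],[1,0,0,0,0,0,0]]]' 60
python3 go.py
```

```text
clock: 4.42
tcp_pos: [0.4293, -0.3338, 0.2998]
tcp_rot: [-1.891, -2.506, 0.0]
force: [-0.4, 0.3, -0.3]
clock: 4.83
tcp_pos: [0.43, -0.3348, 0.3027]
tcp_rot: [1.892, 2.506, 0.001]
force: [-0.1, 0.7, 8.4]
width: 0.224
grip_force: 61.6
clock: 5.25
tcp_pos: [0.43, -0.3347, 0.3027]
tcp_rot: [1.892, 2.506, 0.001]
force: [-0.3, 1.0, 8.4]
width: 0.225
grip_force: 61.6
now [ 0.43   -0.3347  0.3027] yaw 15.91 tilt [ 0.0018 -0.0008] F [-0.34  0.96  8.36] t 5.25 w 0.225 g 61.6
```

```bash
python3 -m handwheel '[[[1,0,0,-0.025,0,0,0],[1,0,0,-0.05,0,0,0],[1,0.0,0.0,-0.05,0,0,0],[1,0.06,0.006,-0.05,0,0,0],[1,0.13,0.014,-0.05,0,0,0]]]' | sed -n '2p;4,6p'
python3 -m handwheel '[[[1,0.1,0.0105,0,0,0,0],[1,0.2,0.021,0,0,0,0],[1,0.3,0.03,0,0,0,0],[1,0.4,0.04,0,0,0,0],[1,0.4,0.04,0,0,0,0]]]' | sed -n '2p;4,6p'
python3 go.py "0.47 -0.18 0.33 8" "0.48 -0.08 0.33 0.5"
```

```text
tcp_pos: [0.4226, -0.2962, 0.3166]
force: [-0.6, -0.6, -2.3]
width: 0.225
grip_force: 60.2
tcp_pos: [0.4011, -0.1725, 0.3165]
force: [1.2, 0.5, -0.5]
width: 0.23
grip_force: 60.2
now [ 0.4011 -0.1725  0.3165] yaw 16.17 tilt [-0.0001  0.0025] F [ 1.17  0.47 -0.55] t 6.08 w 0.23 g 60.2
0.47 -0.18 0.33 8 -> [-0.0879  0.2137 -0.0451] [ 0.0001 -0.0004  0.0227] mm 71
0.48 -0.08 0.33 0.5 -> [0.3255 0.0794 0.    ] [0.     0.     0.0208] mm 100
```

```bash
python3 go.py "0.42 -0.09 0.27 0.5" | tail -1
python3 -m handwheel '[[[1,0.05,0.03,0.03,0,0,0.009],[1,0.1,0.06,0.06,0,0,0.018],[1,0.15,0.09,0.09,0,0,0.027],[1,0.2,0.12,0.12,0,0,0.036],[1,0.247,0.14,0.155,0,0,0.0435]]]' | sed -n '2p;4,6p'
python3 -m handwheel '[[[1,0,0,0,0,0,0],[1,0,0,0,0,0,0],[1,0,0,0,0,0,0],[1,0,0,0,0,0,0],[1,0,0,0,0,0,0]]]' | sed -n '2p;4,6p'
python3 go.py "0.42 -0.09 0.24 0.5"
python3 - <<'E'
from h import *
p,d=env.snapshot("side");K,T=cam("side");s=env.sense()
t=np.array(s["tcp_pos"])
u,v=proj(K,T,t+[.058,0,-.0577-.165]).round().astype(int);print(u,v)
q=p[v-70:v+30,u-60:u+60,::-1];cv2.imwrite("pics/s4.png",cv2.resize(q,None,fx=5,fy=5,interpolation=cv2.INTER_CUBIC))
E
```

```text
0.42 -0.09 0.27 0.5 -> [0.2462 0.137  0.1556] [ 0.     -0.0004  0.0435] mm 97
tcp_pos: [0.4223, -0.0933, 0.27]
force: [0.8, 0.0, -1.4]
width: 0.221
grip_force: 60.2
tcp_pos: [0.4217, -0.0949, 0.2704]
force: [-0.0, 0.4, -2.1]
width: 0.221
grip_force: 60.1
now [ 0.4217 -0.0949  0.2704] yaw 0.21 tilt [0.0008 0.0001] F [-0.04  0.4  -2.07] t 6.92 w 0.221 g 60.1
0.42 -0.09 0.24 0.5 -> [ 0.0164 -0.0058  0.1013] [ 0.0001 -0.     -0.0008] mm 31
309 245
```

View pics/s4.png

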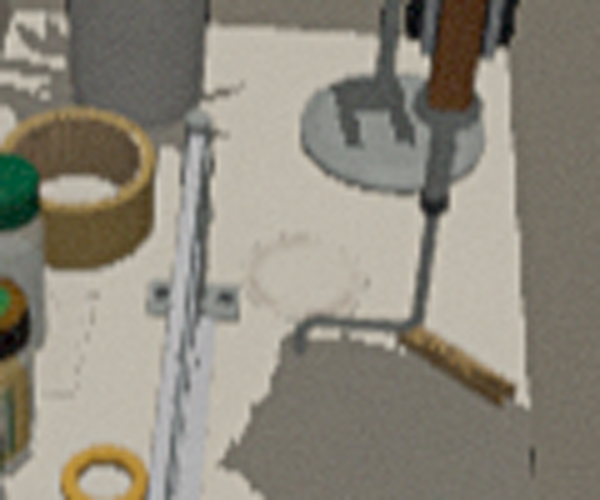

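```bash
python3 -m handwheel '[[[1,0,0,0.02,0,0,0],[1,0,0,0.04,0,0,0],[1,0,0,0.06,0,0,0],[1,0,0,0.08,0,0,0],[1,0,0,0.1,0,0,0]]]' | sed -n '2p;4p'
python3 -m handwheel '[[[1,0,0,0.003,0,0,0],[1,0,0,0.006,0,0,0],[1,0,0,0.009,0,0,0],[1,0,0,0.012,0,0,0],[1,0,0,0.015,0,0,0]]]' | sed -n '2p;4p'
python3 -m handwheel '[[[1,0,0,0.003,0,0,0],[1,0,0,0.006,0,0,0],[1,0,0,0.009,0,0,0],[1,0,0,0.012,0,0,0],[1,0,0,0.015,0,0,0]]]' | sed -n '2p;4p'
```

```text
tcp_pos: [0.4215, -0.0943, 0.2392]
force: [-0.7, -0.1, -2.3]
tcp_pos: [0.4218, -0.0943, 0.2356]
force: [-0.8, -0.5, -1.1]
tcp_pos: [0.4217, -0.0943, 0.2309]
force: [-0.1, -0.1, -1.3]
```

```bash
python3 -m handwheel '[[[1,0,0,0.002,0,0,0],[1,0,0,0.004,0,0,0],[1,0,0,0.006,0,0,0],[1,0,0,0.008,0,0,0],[1,0,0,0.01,0,0,0]]]' | sed -n '2p;4p'
python3 -m handwheel '[[[1,0,0,0.002,0,0,0],[1,0,0,0.004,0,0,0],[1,0,0,0.006,0,0,0],[1,0,0,0.007,0,0,0],[1,0,0,0.007,0,0,0]]]' | sed -n '2p;4p'
```

```text
tcp_pos: [0.4217, -0.0943, 0.2279]
force: [0.6, -0.1, -1.6]
tcp_pos: [0.4217, -0.0942, 0.2258]
force: [0.0, 0.3, -1.7]
```

```bash
python3 -m handwheel '[[[1,0,0,0.001,0,0,0],[1,0,0,0.002,0,0,0],[1,0,0,0.003,0,0,0],[1,0,0,0.004,0,0,0],[1,0,0,0.004,0,0,0]]]' | sed -n '2p;4p'
python3 -m handwheel '[[[1,0,0,0.001,0,0,0],[1,0,0,0.002,0,0,0],[1,0,0,0.003,0,0,0],[1,0,0,0.004,0,0,0],[1,0,0,0.004,0,0,0]]]' | sed -n '2p;4p'
```

```text
tcp_pos: [0.4216, -0.0943, 0.2246]
force: [-0.2, 0.6, -1.8]
tcp_pos: [0.4216, -0.0943, 0.2234]
force: [-0.6, -0.4, -1.7]
```

```bash
python3 -m handwheel '[[[1,0,0,0.001,0,0,0],[1,0,0,0.002,0,0,0],[1,0,0,0.003,0,0,0],[1,0,0,0.004,0,0,0],[1,0,0,0.004,0,0,0]]]' | sed -n '2p;4p'
python3 -m handwheel '[[[1,0,0,0.001,0,0,0],[1,0,0,0.002,0,0,0],[1,0,0,0.003,0,0,0],[1,0,0,0.003,0,0,0],[1,0,0,0.003,0,0,0]]]' | sed -n '2p;4p'
```

```text
tcp_pos: [0.4217, -0.0943, 0.2223]
force: [-0.8, 0.6, 1.9]
tcp_pos: [0.4218, -0.0944, 0.2217]
force: [-3.8, 0.4, 12.4]
```

```bash
python3 -m handwheel '[[[1,0,0,-0.02,0,0,0],[1,0,0,-0.04,0,0,0],[1,0,0,-0.06,0,0,0],[1,0,0,-0.06,0,0,0],[1,0,0,-0.06,0,0,0]]]' | sed -n '2p;4p'
python3 go.py "0.5145 -0.033 0.2395 0.5"
```

```text
tcp_pos: [0.4219, -0.0941, 0.2397]
force: [-0.0, -0.5, -1.5]
now [ 0.4219 -0.0941  0.2397] yaw 0.26 tilt [0.0009 0.0002] F [-0.01 -0.51 -1.48] t 11.13 w 0.225 g 60.3
0.5145 -0.033 0.2395 0.5 -> [0.2024 0.3096 0.0011] [ 0.0001 -0.     -0.0007] mm 111
```

```bash
python3 -m handwheel '[[[1,0.05,0.06,0,0,0,0],[1,0.1,0.13,0,0,0,0],[1,0.15,0.2,0,0,0,0],[1,0.202,0.26,0,0,0,0],[1,0.202,0.31,0,0,0,-0.0007]]]' | sed -n '2p;4p'
python3 -m handwheel '[[[1,0,0,0,0,0,0],[1,0,0,0,0,0,0],[1,0,0,0,0,0,0],[1,0,0,0,0,0,0],[1,0,0,0,0,0,0]]]' | sed -n '2p;4p'
python3 - <<'E'
from h import *
s=env.sense();t=np.array(s["tcp_pos"]);q=[]
tip=t+[.058,0,-.2223]
for n,w in(("side",60),("wrist",60)):
    K,T=cam(n,s);p,d=env.snapshot(n)
    u,v=proj(K,T,tip).round().astype(int);r=proj(K,T,[.5725,-.033,.009]);print(n,u,v,"ring exp",r.round(1))
    if 40<=v<380: q.append(cv2.resize(p[v-40:v+40,u-40:u+40,::-1],(400,400),interpolation=cv2.INTER_CUBIC))
cv2.imwrite("pics/s5.png",np.hstack(q))
E
python3 go.py "0.5145 -0.033 0.2395 0.5"
```

```text
tcp_pos: [0.5157, -0.03, 0.2387]
force: [-1.1, 0.1, -1.8]
tcp_pos: [0.514, -0.0335, 0.2395]
force: [0.8, -0.1, -1.4]
side 271 268 ring exp [270.8 270.2]
wrist 339 189 ring exp [338.4 187. ]
now [ 0.5142 -0.0334  0.2395] yaw 0.48 tilt [0.0002 0.0003] F [-0.26  0.55 -2.  ] t 12.07 w 0.223 g 60.2
0.5145 -0.033 0.2395 0.5 -> [0.0012 0.0011 0.    ] [ 0.     -0.     -0.0001] mm 1
```

View pics/s5.png

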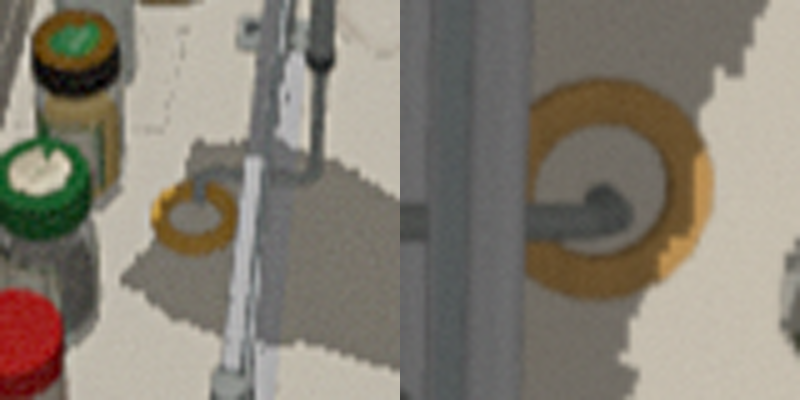

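```bash
python3 -m handwheel '[[[1,0,0.003,0.008,0,0,0],[1,0,0.003,0.017,0,0,0],[1,0,0.003,0.026,0,0,0],[1,0,0.003,0.035,0,0,0],[1,0,0.003,0.0415,0,0,0]]]' | sed -n '2p;4p'
python3 -m handwheel '[[[1,0,0,0,0,0,0],[1,0,-0.01,0,0,0,0],[1,0,-0.02,0,0,0,0],[1,0,-0.03,0,0,0,0],[1,0,-0.04,0,0,0,0]]]' | sed -n '2p;4p'
python3 go.py
```

```text
tcp_pos: [0.5152, -0.0333, 0.2265]
force: [-0.2, -0.2, -1.6]
tcp_pos: [0.5031, -0.0334, 0.2271]
force: [1.2, 0.0, -0.7]
now [ 0.5031 -0.0334  0.2271] yaw 0.49 tilt [0.0005 0.0001] F [ 1.24  0.01 -0.74] t 12.9 w 0.224 g 60.2
```

```bash
for i in 1; do python3 -m handwheel '[[[1,0,-0.012,0,0,0,0],[1,0,-0.024,0,0,0,0],[1,0,-0.036,0,0,0,0],[1,0,-0.048,0,0,0,0],[1,0,-0.06,0,0,0,0]]]' | sed -n '2p;4p'; done
python3 -m handwheel '[[[1,0,-0.012,0,0,0,0],[1,0,-0.024,0,0,0,0],[1,0,-0.036,0,0,0,0],[1,0,-0.048,0,0,0,0],[1,0,-0.06,0,0,0,0]]]' | sed -n '2p;4p'
python3 - <<'E'
from h import *
s=env.sense();K,T=cam("wrist",s);p,d=env.snapshot("wrist")
m=cv2.inRange(cv2.cvtColor(p,cv2.COLOR_RGB2HSV),(12,110,60),(28,255,255))
t=np.array(s["tcp_pos"])+[.058,0,-.2223];u,v=proj(K,T,t).round().astype(int)
n,l,st,c=cv2.connectedComponentsWithStats(m[v-40:v+40,u-40:u+40])
print("tip",t.round(4),u,v)
for i in range(1,n):
    if st[i,4]>15:print(st[i],ray(K,T,u-40+st[i,0]+st[i,2]/2,v-40+st[i,1]+st[i,3]/2,.009).round(4))
E
python3 go.py
```

```text
tcp_pos: [0.4849, -0.0335, 0.227]
force: [0.9, -0.0, -1.5]
tcp_pos: [0.4669, -0.0337, 0.2269]
force: [0.7, 0.3, -1.2]
tip [ 0.5249 -0.0337  0.0046] 339 189
[ 29  18  35  22 354] [ 0.5297 -0.022   0.009 ]
[ 31  48  32  15 275] [ 0.5317 -0.0485  0.009 ]
now [ 0.4663 -0.0337  0.2269] yaw 0.48 tilt [-0.0007  0.0001] F [-0.07 -0.11 -1.63] t 13.78 w 0.226 g 60.3
```

```bash
for i in 1; do python3 -m handwheel '[[[1,0,-0.014,0,0,0,0],[1,0,-0.028,0,0,0,0],[1,0,-0.042,0,0,0,0],[1,0,-0.056,0,0,0,0],[1,0,-0.07,0,0,0,0]]]' | sed -n '2p;4p'; done
python3 -m handwheel '[[[1,0,-0.014,0,0,0,0],[1,0,-0.028,0,0,0,0],[1,0,-0.042,0,0,0,0],[1,0,-0.056,0,0,0,0],[1,0,-0.07,0,0,0,0]]]' | sed -n '2p;4p'
python3 -m handwheel '[[[1,0,-0.014,0,0,0,0],[1,0,-0.028,0,0,0,0],[1,0,-0.042,0,0,0,0],[1,0,-0.056,0,0,0,0],[1,0,-0.07,0,0,0,0]]]' | sed -n '2p;4p'
python3 - <<'E'
from h import *
s=env.sense();K,T=cam("wrist",s);p,d=env.snapshot("wrist")
m=cv2.inRange(cv2.cvtColor(p,cv2.COLOR_RGB2HSV),(12,110,60),(28,255,255))
t=np.array(s["tcp_pos"])+[.058,0,-.2223];u,v=proj(K,T,t).round().astype(int)
n,l,st,c=cv2.connectedComponentsWithStats(m[v-40:v+40,u-40:u+40])
print("tip",t.round(4),u,v)
for i in range(1,n):
    if st[i,4]>15:print(st[i],ray(K,T,u-40+st[i,0]+st[i,2]/2,v-40+st[i,1]+st[i,3]/2,.009).round(4))
E
python3 go.py
```

```text
tcp_pos: [0.4458, -0.0339, 0.2269]
force: [-0.5, -0.4, -2.2]
tcp_pos: [0.4249, -0.034, 0.2269]
force: [0.8, -0.6, -2.5]
tcp_pos: [0.4039, -0.0343, 0.2269]
force: [1.0, -1.3, -1.6]
tip [ 0.4619 -0.0343  0.0046] 339 189
[ 29  17  45  45 917] [ 0.4723 -0.0328  0.009 ]
now [ 0.4032 -0.0343  0.2269] yaw 0.48 tilt [-0.0005  0.0002] F [-0.67 -0.76 -1.41] t 15.08 w 0.225 g 60.2
```

```bash
python3 -m handwheel '[[[1,0,0.01,0,0,0,0],[1,0,0.02,0,0,0,0],[1,0,0.02,-0.03,0,0,0],[1,0,0.02,-0.1,0,0,0],[1,0,0.02,-0.2,0,0,0]]]' | sed -n '2p;4p'
python3 -m handwheel '[[[1,0,0,-0.05,0,0,0],[1,0,0,-0.1,0,0,0],[1,0,0,-0.1,0,0,0],[1,0,0,-0.1,0,0,0],[1,0,0,-0.1,0,0,0]]]' | sed -n '2p;4p'
python3 - <<'E'
from h import *
s=env.sense();K,T=cam("wrist",s);p,d=env.snapshot("wrist")
m=cv2.inRange(cv2.cvtColor(p,cv2.COLOR_RGB2HSV),(12,110,60),(28,255,255))
u,v=proj(K,T,[.472,-.033,.009]).round().astype(int)
n,l,st,c=cv2.connectedComponentsWithStats(m[v-40:v+40,u-40:u+40])
for i in range(1,n):
    if st[i,4]>15:print(st[i],ray(K,T,u-40+st[i,0]+st[i,2]/2,v-40+st[i,1]+st[i,3]/2,.009).round(4))
E
python3 go.py "0.403 -0.18 0.318 16" "0.43 -0.3347 0.318 16"
```

```text
tcp_pos: [0.4096, -0.0346, 0.287]
force: [-0.0, 1.0, -1.1]
tcp_pos: [0.4101, -0.0342, 0.3165]
force: [0.5, -1.0, -2.0]
[ 22  23  36  32 524] [ 0.4717 -0.0312  0.009 ]
now [ 0.41   -0.0342  0.3163] yaw 0.49 tilt [-0.0011 -0.0004] F [-0.06 -0.08 -1.67] t 15.97 w 0.224 g 60.3
0.403 -0.18 0.318 16 -> [-0.4858 -0.0276 -0.0053] [-0.0002  0.     -0.0431] mm 146
0.43 -0.3347 0.318 16 -> [-0.5205 -0.0556  0.    ] [0. 0. 0.] mm 157
```

```bash
python3 -m handwheel '[[[1,-0.1,-0.006,0,0,0,-0.009],[1,-0.2,-0.012,0,0,0,-0.018],[1,-0.3,-0.018,0,0,0,-0.027],[1,-0.4,-0.024,0,0,0,-0.036],[1,-0.486,-0.028,-0.005,0,0,-0.0431]]]' | sed -n '2p;4p'
python3 -m handwheel '[[[1,-0.03,-0.003,0,0,0,0],[1,-0.06,-0.006,0,0,0,0],[1,-0.1,-0.01,0,0,0,0],[1,-0.1,-0.01,0,0,0,0],[1,-0.1,-0.01,0,0,0,0]]]' | sed -n '2p;4p'
python3 go.py "0.4185 -0.269 0.318 16" "0.43 -0.3345 0.318 16"
```

```text
tcp_pos: [0.4024, -0.1819, 0.3176]
force: [1.1, 1.0, -0.8]
tcp_pos: [0.4082, -0.21, 0.3177]
force: [-1.1, 0.2, -2.7]
now [ 0.4082 -0.21    0.3177] yaw 15.93 tilt [-0.0018 -0.0004] F [-1.1   0.19 -2.69] t 16.8 w 0.227 g 60.3
0.4185 -0.269 0.318 16 -> [-0.1987 -0.0209 -0.001 ] [-0.0003 -0.     -0.0002] mm 60
0.43 -0.3345 0.318 16 -> [-0.2204 -0.0233  0.    ] [0. 0. 0.] mm 67
```

```bash
python3 -m handwheel '[[[1,-0.05,-0.005,0,0,0,0],[1,-0.1,-0.01,0,0,0,0],[1,-0.15,-0.016,0,0,0,0],[1,-0.2,-0.021,0,0,0,0],[1,-0.2,-0.021,0,0,0,0]]]' | sed -n '2p;4p'
python3 -m handwheel '[[[1,-0.04,-0.004,0,0,0,0],[1,-0.09,-0.009,0,0,0,0],[1,-0.14,-0.014,0,0,0,0],[1,-0.19,-0.02,0,0,0,0],[1,-0.22,-0.023,0,0,0,0]]]' | sed -n '2p;4p'
python3 -m handwheel '[[[1,0,0,0,0,0,0],[1,0,0,0,0,0,0],[1,0,0,0,0,0,0],[1,0,0,0.008,0,0,0],[1,0,0,0.016,0,0,0]]]' | sed -n '2p;4p'
python3 go.py "0.43 -0.3347 0.3035 16"
```

```text
tcp_pos: [0.419, -0.2705, 0.3181]
force: [-1.0, -0.1, -2.4]
tcp_pos: [0.4308, -0.3346, 0.3181]
force: [0.4, 0.7, -1.8]
tcp_pos: [0.4308, -0.3337, 0.3135]
force: [-1.0, -1.0, -2.0]
now [ 0.4308 -0.3337  0.3135] yaw 16.06 tilt [0.0003 0.0003] F [-0.99 -0.98 -2.03] t 18.05 w 0.221 g 60.2
0.43 -0.3347 0.3035 16 -> [-0.0024 -0.0034  0.0334] [ 0.0001 -0.      0.0002] mm 10
```

```bash
python3 -m handwheel '[[[1,-0.002,-0.003,0.008,0,0,0],[1,-0.002,-0.003,0.016,0,0,0],[1,-0.002,-0.003,0.024,0,0,0],[1,-0.002,-0.003,0.03,0,0,0],[1,-0.002,-0.003,0.033,0,0,0]]]' | sed -n '2p;4p'
python3 -m handwheel '[[[1,0,0,0.0015,0,0,0],[1,0,0,0.003,0,0,0],[1,0,0,0.003,0,0,0],[1,0,0,0.003,0,0,0],[1,0,0,0.003,0,0,0]]]' | sed -n '2p;4p'
python3 go.py
```

```text
tcp_pos: [0.4299, -0.3352, 0.3034]
force: [-0.5, 0.7, -1.2]
tcp_pos: [0.43, -0.3353, 0.3029]
force: [0.6, -0.6, -0.9]
now [ 0.43   -0.3353  0.3029] yaw 16.01 tilt [ 0.0001 -0.    ] F [ 0.57 -0.55 -0.88] t 18.88 w 0.226 g 60.2
```

```bash
python3 -m handwheel '[[[1,0,0,0.001,0,0,0],[1,0,0,0.002,0,0,0],[1,0,0,0.002,0,0,0],[1,0,0,0.002,0,0,0],[1,0,0,0.002,0,0,0]]]' | sed -n '2p;4p'
python3 -m handwheel '[[[0.75,0,0,0,0,0,0],[0.7,0,0,0,0,0,0],[0.65,0,0,0,0,0,0],[0.55,0,0,0,0,0,0],[0.5,0,0,0,0,0,0]]]' 20| sed -n '2p;4,6p'
python3 -m handwheel '[[[0.5,0,0,-0.01,0,0,0],[0.5,0,0,-0.03,0,0,0],[0.5,0,0,-0.08,0,0,0],[0.5,0,0,-0.16,0,0,0],[0.5,0,0,-0.26,0,0,0]]]' | sed -n '2p;4p'
python3 -m handwheel '[[[0.5,0,0,-0.1,0,0,0],[0.5,0,0,-0.2,0,0,0],[0.5,0,0,-0.3,0,0,0],[0.5,0,0,-0.4,0,0,0],[0.5,0,0,-0.45,0,0,0]]]' | sed -n '2p;4p'
python3 - <<'E'
from h import *
s=env.sense();K,T=cam("wrist",s);p,d=env.snapshot("wrist")
c=cv2.resize(p[:,130:430,::-1],(400,560))
K,T=cam("side");q,d=env.snapshot("side")
K2,T2=cam("top");r,d=env.snapshot("top")
m=cv2.inRange(cv2.cvtColor(r,cv2.COLOR_RGB2HSV),(12,120,100),(28,255,255));u,v=proj(K2,T2,[.472,-.033,.009]).round().astype(int)
x,y,w,h=cv2.boundingRect(m[v-15:v+15,u-15:u+15]);print(w,h,ray(K2,T2,u-15+x+(w-1)/2,v-15+y+(h-1)/2,.009))
q=cv2.resize(q[80:350,220:410,::-1],(394,560),interpolation=cv2.INTER_CUBIC)
cv2.imwrite("pics/end.png",np.hstack([c,q]))
E
```

```text
tcp_pos: [0.43, -0.3353, 0.3026]
force: [-2.0, 2.0, 6.8]
tcp_pos: [0.4299, -0.3353, 0.3022]
force: [0.2, 0.7, -0.1]
width: 0.502
grip_force: 0.0
tcp_pos: [0.4295, -0.335, 0.3807]
force: [-0.0, 0.1, 0.3]
tcp_pos: [0.4297, -0.3357, 0.5191]
force: [-0.0, 0.4, 0.0]
16 16 [ 0.47037758 -0.03311362  0.009     ]
```

View pics/end.png

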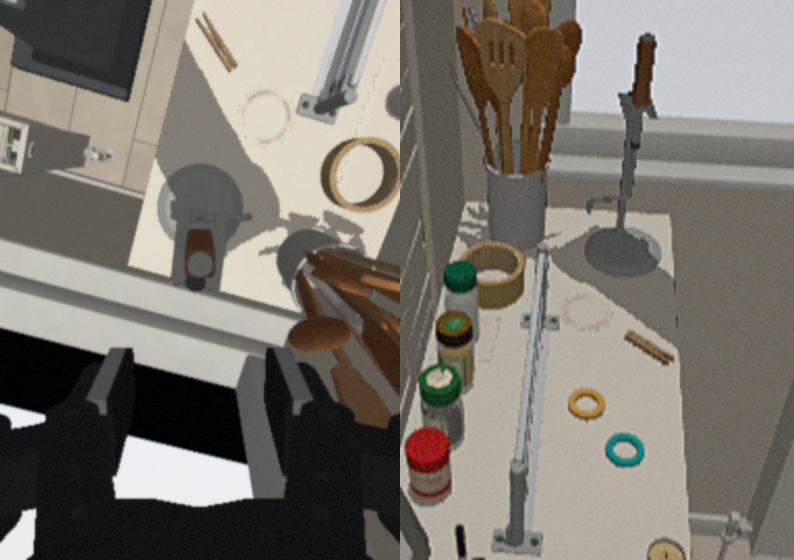

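The final view shows the rod hanging in the fork (right panel ≈(630,100)), the brass ring flat in front of the glass at (586,404), and the jars where they stood.

```bash
python3 -c "
from workcell import env
print(env.sense()['joint_vel'].round(3));print(env.sign_off())"
```

```text
[ 0.     0.016 -0.01   0.047 -0.002 -0.023  0.003]
the job is handed in; nothing more can be done
None
```

Job handed in at about 21 s: the brass ring lies flat with its middle about 6 cm in front of the glass, the rod hangs back in the fork, the jars look untouched, and my one touch of the worktop peaked at about 14 N.

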